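# Clamp a set of three dolls in the painting rack

### The job

Make the row in the painting rack up to three dolls: stand two of the three loose dolls upright in the channel with the one already there, and leave the last loose doll standing where it is. Then loosen the orange clamp knob, slide the blue stop up until the three dolls are held snugly between it and the fixed end plate, and turn the knob fully tight again. Do not knock over any doll or disturb the paint bottle, paper cup or marker.

Things in the scene. Friction and masses are not known exactly. Their poses are not given: they have to be found in the camera images.
- rack: Fixed rack, 84 x 350 mm, with an open-topped channel along its y. Origin: underside centre; z up. Channel floor at z = 12 mm, 52 mm wide between aluminium walls (8 mm thick, inner faces at x = -26 and +26 mm, tops at z = 32 mm). Wooden end plate at the -y end: inner face y = -150 mm, top z = 58 mm. Stop in the +y part; dolls stand between plate and stop.
- stop (a joint): Position of the blue stop along the rack, m. Its front face is at rack y = -30 mm + this value; 0 is nearest the end plate, 0.13 farthest. Against a tight row of three dolls it reads about 0.024. Slides easily with the knob loose, held fast with it tight. Stop block 70 mm long along y, 76 mm wide, top 56 mm above the table.
- stop_face (a point): Middle of the stop's front face (which touches the dolls), 37 mm above the table.
- knob (a joint): Angle of the orange clamp knob, rad: 0 is fully tight (its bar in line with the rack's channel), it grows counter-clockwise seen from above to 1.4 fully loose (bar nearly across the channel). It bites below about 0.8.
- knob_grip (a point): Grip point of the clamp knob: on its vertical axis, 82 mm above the table, 37 mm behind the stop's face. The knob is an upright bar 14 mm thick (its x), 46 mm long (its y) and 26 mm tall, from 68 to 94 mm above the table. Moves with the stop and turns with the knob.
- doll_blue: A painted wooden doll standing upright, 97 mm tall: round body 48 mm across (from 6 to 44 mm height, tapering to a neck at 56 mm), ball head 42 mm across centred 76 mm above the base. Origin: centre of the underside, z up. Mass about 90 g. Blue head; it already stands in the rack's channel near the end plate.
- doll_green: A painted wooden doll standing upright, 97 mm tall: round body 48 mm across (from 6 to 44 mm height, tapering to a neck at 56 mm), ball head 42 mm across centred 76 mm above the base. Origin: centre of the underside, z up. Mass about 90 g. Green head; loose on the table.
- doll_red: A painted wooden doll standing upright, 97 mm tall: round body 48 mm across (from 6 to 44 mm height, tapering to a neck at 56 mm), ball head 42 mm across centred 76 mm above the base. Origin: centre of the underside, z up. Mass about 90 g. Red head; loose on the table.
- doll_orange: A painted wooden doll standing upright, 97 mm tall: round body 48 mm across (from 6 to 44 mm height, tapering to a neck at 56 mm), ball head 42 mm across centred 76 mm above the base. Origin: centre of the underside, z up. Mass about 90 g. Orange head; loose on the table.
- paint_bottle: Bystander: blue paint bottle with a black cap, 44 mm across, 112 mm tall. Origin: underside centre.
- paper_cup: Bystander: white paper cup, 72 mm across, 80 mm tall. Origin: underside centre.
- marker: Bystander: grey marker pen with a red cap lying along its y axis, 120 x 12 x 11 mm. Origin: underside centre.

How it is judged (in metres and radians):
On the way, in this order (a step that is already met when the one before it is completed fails the run):
1. three dolls stand released in the channel, the last loose doll left where it was (y of doll_blue in the frame of rack between -0.15 and 0.08 m and x of doll_blue in the frame of rack between -0.008 and 0.008 m and z of doll_blue in the frame of rack between 0.008 and 0.017 m and angle between doll_blue's own z axis and vertical below 0.12 rad and linear speed of doll_blue below 0.03 m/s and (((y of doll_red in the frame of rack between -0.15 and 0.08 m and x of doll_red in the frame of rack between -0.008 and 0.008 m and z of doll_red in the frame of rack between 0.008 and 0.017 m and angle between doll_red's own z axis and vertical below 0.12 rad and linear speed of doll_red below 0.03 m/s) and (y of doll_orange in the frame of rack between -0.15 and 0.08 m and x of doll_orange in the frame of rack between -0.008 and 0.008 m and z of doll_orange in the frame of rack between 0.008 and 0.017 m and angle between doll_orange's own z axis and vertical below 0.12 rad and linear speed of doll_orange below 0.03 m/s) and distance of doll_green from where it was at the start of the episode below 0.02 m and angle between doll_green's own z axis and vertical below 0.12 rad) or ((y of doll_green in the frame of rack between -0.15 and 0.08 m and x of doll_green in the frame of rack between -0.008 and 0.008 m and z of doll_green in the frame of rack between 0.008 and 0.017 m and angle between doll_green's own z axis and vertical below 0.12 rad and linear speed of doll_green below 0.03 m/s) and (y of doll_orange in the frame of rack between -0.15 and 0.08 m and x of doll_orange in the frame of rack between -0.008 and 0.008 m and z of doll_orange in the frame of rack between 0.008 and 0.017 m and angle between doll_orange's own z axis and vertical below 0.12 rad and linear speed of doll_orange below 0.03 m/s) and distance of doll_red from where it was at the start of the episode below 0.02 m and angle between doll_red's own z axis and vertical below 0.12 rad) or ((y of doll_green in the frame of rack between -0.15 and 0.08 m and x of doll_green in the frame of rack between -0.008 and 0.008 m and z of doll_green in the frame of rack between 0.008 and 0.017 m and angle between doll_green's own z axis and vertical below 0.12 rad and linear speed of doll_green below 0.03 m/s) and (y of doll_red in the frame of rack between -0.15 and 0.08 m and x of doll_red in the frame of rack between -0.008 and 0.008 m and z of doll_red in the frame of rack between 0.008 and 0.017 m and angle between doll_red's own z axis and vertical below 0.12 rad and linear speed of doll_red below 0.03 m/s) and distance of doll_orange from where it was at the start of the episode below 0.02 m and angle between doll_orange's own z axis and vertical below 0.12 rad)) and not (contact force between any of doll_blue, doll_green, doll_red, doll_orange and the fingers above 0.2 N)), for 0.2 s.
2. the clamp knob is loosened (above 0.8 rad) (value of joint knob above 0.8 rad), for 0.1 s.
3. the stop is slid up snug to the row (joint stop below 0.029) (value of joint stop below 0.029 m), for 0.1 s.
4. the knob is tightened again (below 0.15 rad) (value of joint knob below 0.15 rad), for 0.2 s.
At the end, for the whole second after the job is handed in: Blue doll and two others upright and still on the channel floor between end plate and stop; the fourth upright within 20 mm of its start; stop up to the row with at most about 5 mm play in all (joint stop below 0.029 m); knob tight (below 0.15 rad) (y of doll_blue in the frame of rack between -0.15 and 0.08 m and x of doll_blue in the frame of rack between -0.008 and 0.008 m and z of doll_blue in the frame of rack between 0.008 and 0.017 m and angle between doll_blue's own z axis and vertical below 0.12 rad and linear speed of doll_blue below 0.03 m/s and (((y of doll_red in the frame of rack between -0.15 and 0.08 m and x of doll_red in the frame of rack between -0.008 and 0.008 m and z of doll_red in the frame of rack between 0.008 and 0.017 m and angle between doll_red's own z axis and vertical below 0.12 rad and linear speed of doll_red below 0.03 m/s) and (y of doll_orange in the frame of rack between -0.15 and 0.08 m and x of doll_orange in the frame of rack between -0.008 and 0.008 m and z of doll_orange in the frame of rack between 0.008 and 0.017 m and angle between doll_orange's own z axis and vertical below 0.12 rad and linear speed of doll_orange below 0.03 m/s) and distance of doll_green from where it was at the start of the episode below 0.02 m and angle between doll_green's own z axis and vertical below 0.12 rad) or ((y of doll_green in the frame of rack between -0.15 and 0.08 m and x of doll_green in the frame of rack between -0.008 and 0.008 m and z of doll_green in the frame of rack between 0.008 and 0.017 m and angle between doll_green's own z axis and vertical below 0.12 rad and linear speed of doll_green below 0.03 m/s) and (y of doll_orange in the frame of rack between -0.15 and 0.08 m and x of doll_orange in the frame of rack between -0.008 and 0.008 m and z of doll_orange in the frame of rack between 0.008 and 0.017 m and angle between doll_orange's own z axis and vertical below 0.12 rad and linear speed of doll_orange below 0.03 m/s) and distance of doll_red from where it was at the start of the episode below 0.02 m and angle between doll_red's own z axis and vertical below 0.12 rad) or ((y of doll_green in the frame of rack between -0.15 and 0.08 m and x of doll_green in the frame of rack between -0.008 and 0.008 m and z of doll_green in the frame of rack between 0.008 and 0.017 m and angle between doll_green's own z axis and vertical below 0.12 rad and linear speed of doll_green below 0.03 m/s) and (y of doll_red in the frame of rack between -0.15 and 0.08 m and x of doll_red in the frame of rack between -0.008 and 0.008 m and z of doll_red in the frame of rack between 0.008 and 0.017 m and angle between doll_red's own z axis and vertical below 0.12 rad and linear speed of doll_red below 0.03 m/s) and distance of doll_orange from where it was at the start of the episode below 0.02 m and angle between doll_orange's own z axis and vertical below 0.12 rad)) and value of joint stop below 0.029 m and value of joint knob below 0.15 rad); the robot touches nothing.
It fails at once if a doll is knocked over (tilted more than 0.7 rad) (angle between any of doll_blue, doll_green, doll_red, doll_orange's own z axis and vertical above 0.7 rad).
It fails at once if the paint bottle, paper cup or marker is moved more than 30 mm (distance of any of paint_bottle, paper_cup, marker from where it was at the start of the episode above 0.03 m).
It also fails if it takes over 72 s, if anything falls off the work surface, if the arm or the gripper's body presses on something with over 40 N, if the wrist force passes 120 N, or if a joint passes its speed limit or range.

### The arm

A 7-joint arm with a two-finger parallel gripper is mounted at the origin on the work surface. World frame = base frame: x ahead of the robot, y to its left, z up, the work surface at z = 0. Lengths are in mm, angles in rad, forces in N, time in s.
With the tool pointing down it reaches from about 425 to 825 mm from the base axis. Payload 3.6 kg.
Tool frame: the origin (TCP) lies between the finger pads; the fingertips stand 8 mm ahead of it and the grasp point (between the pads) lies 11 mm behind it (env.tip_extent is the distance from the TCP to the fingertips, in mm); z points along the fingers, y is the line along which they close (so a half turn about z gives the same grasp; the last joint's range is limited). The gripper opens to 85 mm and grips with 20 to 120 N. Pads are 22 mm wide; open, the fingers measure 114 mm over their backs; the gripper's body (76 mm by 85 mm) begins 54 mm behind the grasp point. The pads swing forward as they close: fully open they stand 13 mm farther back than shut.
Start: joints at [-1.323, 0.615, -0.013, 1.423, 0.008, 1.103, -0.04], TCP at [176.348, 625.591, 239.297] pointing down, gripper open.
Joint ranges: [-3.12, 3.12], [-0.3, 2.06], [-1.34, 1.32], [0.26, 2.42], [-1.36, 4.5], [0.01, 1.98], [-2.84, 2.84]. Speed limits (rad/s): [2.79, 2.79, 3.14, 3.14, 3.14, 3.14, 3.14].

### API

Orientations are given as [roll, pitch, yaw] about the fixed x, y, z axes, in that order (R = Rz(yaw) Ry(pitch) Rx(roll)).
In Python, from station import env gives the robot as it stands.
- The arm moves only by the tool jog_arm, never from a script. Its argument "series" is a list of rows, each a list of 7 numbers: the shift along the world's x, y, z normalised to -1 to 1, where 1 is 0.4 m, then the turn, a rotation vector about the world's x, y, z normalised to -1 to 1, where 1 is pi/2 rad, then the opening, from 0 (shut) to 1 (fully open). A call has 1 to 12 rows; each row shifts and turns the commanded pose from where the row before left it; what a row does not reach is not made up. A row lasts 1/12 s, in which the tool goes at most 41.7 mm and 7.16 degrees, less where a joint would pass 70% of its speed; a pose out of reach is approached as far as the arm can. A call with a number of a shift or a turn outside -1 to 1 is refused whole. A call with a gripper value outside its range is refused whole. The fingers move at their own pace and stop on an object; "force" is the grip in N (left out, the last holds). Time passes only in rows, so rows that do not move let the fingers close. It gives the time, the measured TCP pose, the force, the opening and the grip force at its end, in the units of the state.
- env.get_state(): the state, without advancing time (a new reading comes with each control period).
- env.grab_frame(name): name is "side" or "top"; returns the picture (384x512x3 uint8, red, green, blue); there is no depth.
- env.camera_model(name): a dict with "fx", "fy", "cx", "cy" (pixels), "cam_to_world" (4x4, takes a point from camera to world coordinates). Camera axes: x right, y down, z forward; pixel columns grow to the right and rows downward; lengths in mm; the calibration is good to about 2 mm. A picture is of the moment at which its call begins. camera_model takes no time and is no camera call.
- env.close_job(): hands the job in; it is judged then, once.
The state is a dict: "clock": time; "joint_positions": joint angles; "qvel": joint speeds; "tau": joint torques, N m; "tcp_pos": TCP position; "eef_rot": TCP orientation; "force": force on the tool from outside, world axes, zero at the start; "torque": the same for the moment, N m; "width": finger opening in mm; "grip_force": force on a finger pad.
Only numpy, scipy, OpenCV 4.12 (cv2) and the standard library are available. Lean on these libraries where they do the work, as an engineer would, in place of code of your own. Each camera call takes 0.05 s, during which the arm holds its last target. There are 200 camera calls.

## Working session

There is one attempt and no reset: what is moved stays moved. The work goes in short steps, Python scripts to look and compute and a tool call to move; the robot and the scene stay as the last step left them, time stands still between calls to the robot, and variables do not carry over. Pictures are saved under pics/ and viewed, at most 13 in all, crops included, and the job is handed in when it is done.

Besides the shell and the picture viewer there is one more tool, called after ">>>" by a JSON object that holds its "fn" and its "kwargs", one argument or row to a line. jog_arm: Moves the arm, as the interface text tells. Its arguments: {"type":"object","properties":{"series":{"type":"array","items":{"type":"array","items":{"type":"number","minimum":-1,"maximum":1}}},"force":{"type":"number"}},"required":["series"]}

```bash
mkdir -p pics; python3 - <<'E'
from station import env
import cv2
for n in("top","side"):
    f=env.grab_frame(n);cv2.imwrite(f"pics/{n}0.png",f[:,:,::-1]);m=env.camera_model(n);print(n,m)
s=env.get_state();print(s, env.tip_extent)
E
```

```text
top {'fx': 348.4532158576181, 'fy': 348.4532158576181, 'cx': 256.3956892384794, 'cy': 191.1121175641923, 'cam_to_world': array([[ 4.62513161e-03, -9.84463142e-01,  1.75530424e-01,
         4.41206525e+02],
       [-9.99971107e-01, -3.49430616e-03,  6.75086589e-03,
        -7.53471115e+01],
       [-6.03262161e-03, -1.75556576e-01, -9.84450860e-01,
         9.39755041e+02],
       [ 0.00000000e+00,  0.00000000e+00,  0.00000000e+00,
         1.00000000e+00]])}
side {'fx': 366.4165517245205, 'fy': 366.4165517245205, 'cx': 254.96165074671504, 'cy': 187.5183442502039, 'cam_to_world': array([[ 9.39750660e-01, -2.44454035e-01,  2.38978915e-01,
         2.97052411e+02],
       [-3.41745823e-01, -6.53644928e-01,  6.75246696e-01,
        -8.88244283e+02],
       [-8.85942336e-03, -7.16233574e-01, -6.97804398e-01,
         9.11840058e+02],
       [ 0.00000000e+00,  0.00000000e+00,  0.00000000e+00,
         1.00000000e+00]])}
{'clock': 0.1, 'joint_positions': array([-1.32252679,  0.61581204, -0.01260535,  1.42473378,  0.00813238,
        1.10339471, -0.04037665]), 'qvel': array([-0.00060065, -0.0002597 ,  0.0011068 , -0.00473656, -0.00107252,
       -0.00046724,  0.00091713]), 'tau': array([ 2.27190787e-03, -4.70384252e+01,  2.60546934e-01, -1.71572345e+01,
        1.01329386e-02,  5.84951456e-03, -6.98214563e-06]), 'tcp_pos': array([176.18387178, 624.97833011, 238.2624038 ]), 'eef_rot': array([-3.13929638e+00,  6.34102527e-05,  2.86691749e+00]), 'force': array([-0.4371652 ,  0.7164912 , -1.06058302]), 'torque': array([ 0.05844003,  0.04487758, -0.01857985]), 'grip_force': 0.0, 'width': 85.26088748972737} 8.0
```

View pics/top0.png

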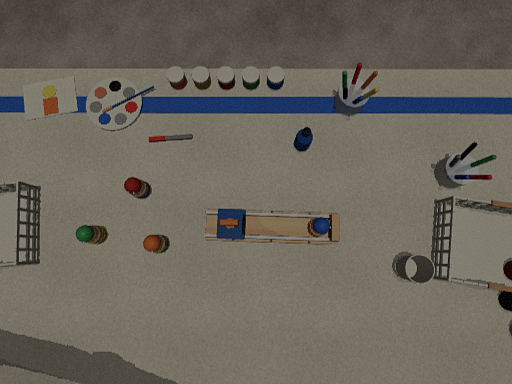

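View pics/side0.png

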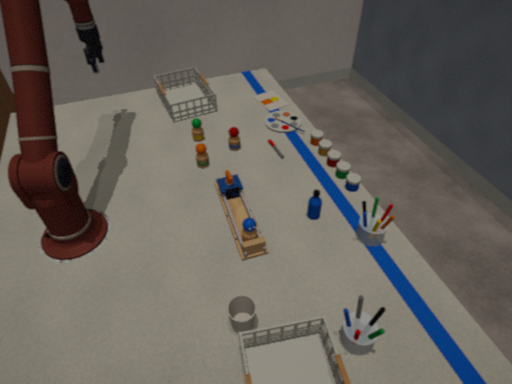

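The top view shows the heads at about green (85,233), red (132,186), orange (151,243) and blue (320,226). The rack spans columns 205–340 with the stop at columns 217–244. The side view agrees.

```bash
cat > h.py <<'E'
import cv2,numpy as np
from station import env
def ray(n,u,v):
    m=env.camera_model(n);T=m["cam_to_world"]
    d=T[:3,:3]@np.array([(u-m["cx"])/m["fx"],(v-m["cy"])/m["fy"],1]);return T[:3,3],d/np.linalg.norm(d)
def plane(n,u,v,z):
    o,d=ray(n,u,v);return o+d*(z-o[2])/d[2]
def tri(a,b):
    (o,d),(p,e)=ray("top",*a),ray("side",*b)
    s,t=np.linalg.lstsq(np.c_[d,-e],p-o,rcond=None)[0]
    A,B=o+s*d,p+t*e;return (A+B)/2,np.linalg.norm(A-B)
H={"green":(45,85),"red":(0,5),"orange":(7,16),"blue":(100,125)}
def blob(img,c,x,y,r=14,smin=150,vmin=60):
    h=cv2.cvtColor(img,cv2.COLOR_RGB2HSV);lo,hi=H[c]
    m=cv2.inRange(h,(lo,smin,vmin),(hi,255,255))
    if c=="red":m|=cv2.inRange(h,(172,smin,vmin),(180,255,255))
    k=np.zeros_like(m);cv2.circle(k,(x,y),r,255,-1);m&=k
    n,l,s,ce=cv2.connectedComponentsWithStats(m);i=1+np.argmax(s[1:,4]);return ce[i],s[i]
E
python3 - <<'E'
from h import *
t=cv2.imread("pics/top0.png")[:,:,::-1].copy();s=cv2.imread("pics/side0.png")[:,:,::-1].copy()
P={"green":((85,233),(196,124)),"red":((132,186),(234,132)),"orange":((151,243),(201,149)),"blue":((320,226),(249,225))}
for c,(a,b) in P.items():
    A,sa=blob(t,c,*a);B,sb=blob(s,c,*b)
    X,e=tri(A,B);print(c,A.round(1),sa,B.round(1),sb,X.round(1),e.round(1),plane("top",*A,88 if c=="blue" else 76).round(1))
a=cv2.resize(t[196:256,195:350][:,:,::-1],None,fx=5,fy=5,interpolation=cv2.INTER_NEAREST)
cv2.imwrite("pics/c1.png",cv2.convertScaleAbs(a,alpha=1.3))
b=cv2.resize(t[170:260,70:175][:,:,::-1],None,fx=5,fy=5,interpolation=cv2.INTER_NEAREST)
cv2.imwrite("pics/c2.png",cv2.convertScaleAbs(b,alpha=1.3))
E
```

```text
green [ 81.3 232.8] [ 76 226  14  14  73] [195.9 122.2] [193 119   7   8  46] [490.2 366.1  69.5] 1.9 [488.9 363.   76. ]
red [131.4 184.5] [124 178  15  14 163] [233.3 131.6] [229 127   9  10  62] [612.3 248.9  71.2] 0.6 [611.  247.1  76. ]
orange [151.4 242.8] [143 235  17  17 208] [200.7 149.1] [196 144  10  13  92] [466.3 190.1  68.6] 1.7 [465.2 188.   76. ]
blue [321.3 225.3] [314 218  16  16 194] [248.7 223.5] [244 218  11  13 102] [ 509.3 -227.9   89.8] 1.1 [ 508.9 -228.1   88. ]
```

View pics/c1.png

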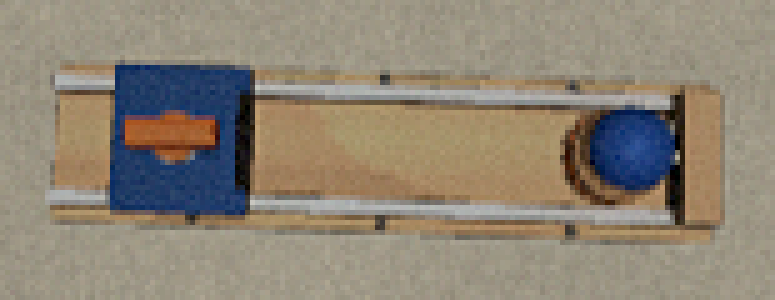

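View pics/c2.png

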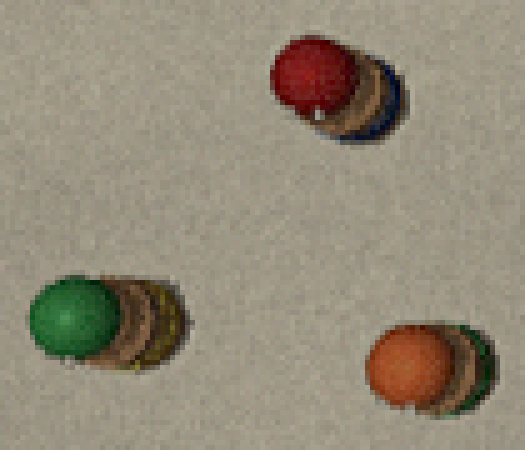

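The crops show the rack with silver walls tilted about 2° in the image. The knob bar is centred near pixel (229.5,222) and blue stands about 2 px off the plate. Red's head centre is near (132.1,185), orange's (151.4,243) and green's (84.6,233).

```bash
python3 - <<'E'
from h import *
t=cv2.imread("pics/top0.png")[:,:,::-1].copy();h=cv2.cvtColor(t,cv2.COLOR_RGB2HSV)
for c,(x,y),z in (("green",(85,233),76),("red",(132,185),76),("orange",(151,243),76),("blue",(321,226),88)):
    A,s=blob(t,c,x,y,r=11,smin=110 if c!="orange" else 150,vmin=25);b=np.array([s[0]+(s[2]-1)/2,s[1]+(s[3]-1)/2])
    print(c,A.round(1),b,s[2:],plane("top",*A,z).round(1),plane("top",*b,z).round(1))
# walls: per column weighted centroid of unsaturated bright pixels around expected rows
L=[]
for r0,r1 in(((213,211.5)[1],216.5),(236,239)):
    pts=[]
    for u in range(250,306):
        e=r0+(r1-r0)*(u-245)/85.
        v=np.arange(int(e)-4,int(e)+6)
        w=np.clip(110-h[v,u,1].astype(float),0,None)*(h[v,u,2]>110)
        w=np.clip(t[v,u,2].astype(float)-150,0,None) if 0 else w
        pts.append((u,v[np.argmax(t[v,u,2])],0))
    L.append(pts)
for u in (255,270,285,300): print(u,[tuple(t[v,u]) for v in range(208,220)],'\n   ',[tuple(t[v,u]) for v in range(232,246)]) if u in(255,300) else 0
E
```

```text
green [ 84.5 233.2] [ 84.5 233.5] [ 18  16 222] [488.1 355.   76. ] [487.3 355.   76. ]
red [132.3 184.8] [132.5 184.5] [ 18  16 206] [610.5 244.7  76. ] [611.1 244.4  76. ]
orange [152.  242.6] [151.5 243. ] [ 18  17 227] [465.7 186.6  76. ] [464.8 187.7  76. ]
blue [321.  225.2] [321.  225.5] [ 17  16 217] [ 509.1 -227.4   88. ] [ 508.5 -227.4   88. ]
255 [(np.uint8(122), np.uint8(116), np.uint8(105)), (np.uint8(108), np.uint8(103), np.uint8(92)), (np.uint8(108), np.uint8(97), np.uint8(72)), (np.uint8(120), np.uint8(104), np.uint8(71)), (np.uint8(113), np.uint8(106), np.uint8(94)), (np.uint8(137), np.uint8(139), np.uint8(133)), (np.uint8(124), np.uint8(120), np.uint8(119)), (np.uint8(84), np.uint8(79), np.uint8(78)), (np.uint8(100), np.uint8(78), np.uint8(56)), (np.uint8(134), np.uint8(110), np.uint8(80)), (np.uint8(127), np.uint8(102), np.uint8(77)), (np.uint8(129), np.uint8(101), np.uint8(74))] 
    [(np.uint8(120), np.uint8(97), np.uint8(71)), (np.uint8(126), np.uint8(97), np.uint8(71)), (np.uint8(101), np.uint8(78), np.uint8(51)), (np.uint8(91), np.uint8(86), np.uint8(85)), (np
[... 967 characters left out ...]
4)), (np.uint8(126), np.uint8(108), np.uint8(76))] 
    [(np.uint8(128), np.uint8(105), np.uint8(75)), (np.uint8(125), np.uint8(101), np.uint8(71)), (np.uint8(129), np.uint8(105), np.uint8(75)), (np.uint8(129), np.uint8(105), np.uint8(74)), (np.uint8(123), np.uint8(106), np.uint8(83)), (np.uint8(110), np.uint8(105), np.uint8(102)), (np.uint8(139), np.uint8(139), np.uint8(136)), (np.uint8(112), np.uint8(112), np.uint8(111)), (np.uint8(88), np.uint8(69), np.uint8(50)), (np.uint8(129), np.uint8(101), np.uint8(70)), (np.uint8(116), np.uint8(90), np.uint8(62)), (np.uint8(104), np.uint8(91), np.uint8(76)), (np.uint8(120), np.uint8(117), np.uint8(107)), (np.uint8(116), np.uint8(111), np.uint8(99))]
```

```bash
cat >> h.py <<'E'
def wall(t,u0,u1,v0,v1):
    "aluminium wall-top centre line (image row near v0 at column 245, v1 at 330) -> world points at z=32"
    P=[]
    for u in range(u0,u1):
        e=v0+(v1-v0)*(u-245)/85;v=np.arange(int(e)-2,int(e)+4)
        w=np.clip(t[v,u,2].astype(float)-95,0,None)*((t[v,u,2]/t[v,u,0].astype(float))>.9)
        if w.sum()>20:P.append((u,(w*v).sum()/w.sum()))
    return np.array([plane("top",*p,32)[:2] for p in P])
E
python3 - <<'E'
from h import *
t=cv2.imread("pics/top0.png")[:,:,::-1].copy();h=cv2.cvtColor(t,cv2.COLOR_RGB2HSV)
f=[]
for a in((213,216),(236,239)):
    p=wall(t,247,326,*a);c=np.polyfit(p[:,1]+120,p[:,0],1);r=p[:,0]-np.polyval(c,p[:,1]+120)
    p=p[abs(r)<2];c=np.polyfit(p[:,1]+120,p[:,0],1);f.append(c);print(len(p),c,np.std(p[:,0]-np.polyval(c,p[:,1]+120)))
print("gap",f[0][1]-f[1][1],"mid at y=-120",(f[0]+f[1])/2)
# knob (orange), stop top (blue)
m=cv2.inRange(h[205:242,210:250],(3,130,60),(16,255,255));n,l,s,ce=cv2.connectedComponentsWithStats(m);i=1+np.argmax(s[1:,4]);q=ce[i]+[210,205]
print("knob",q,s[i],plane("top",*q,94).round(1))
m=cv2.inRange(h[205:245,210:250],(100,110,40),(125,255,255));r=cv2.minAreaRect(cv2.findNonZero(m));b=cv2.boxPoints(r)+[210,205]
for p in b: print("stop",p,plane("top",*p,56).round(1))
for u in range(326,344): print(u,t[224,u],end=' ')
E
```

```text
79 [2.94726139e-02 5.42156340e+02] 0.2937911574853996
79 [3.12441279e-02 4.82193614e+02] 0.264557031129756
gap 59.962725813866484 mid at y=-120 [3.03583709e-02 5.12174977e+02]
knob [228.6440678 222.5      ] [ 10  14  19   9 118] [514.4  -2.5  94. ]
stop [216.44367409 237.35181808] [480.1  30.8  56. ]
stop [217.65337944 208.31889129] [553.8  29.5  56. ]
stop [244.19064331 209.42461014] [551.2 -38.3  56. ]
stop [242.98093414 238.4575386 ] [477.7 -36.1  56. ]
326 [32 55 96] 327 [16 41 89] 328 [27 45 90] 329 [ 5 28 69] 330 [0 0 0] 331 [43 32 22] 332 [134 106  76] 333 [130 102  75] 334 [130 102  74] 335 [129 105  78] 336 [129 107  77] 337 [128 101  74] 338 [129 104  74] 339 [107  97  79] 340 [124 119 109] 341 [119 114 100] 342 [117 113  99] 343 [119 114 100] h.py:24: RuntimeWarning: divide by zero encountered in divide
  w=np.clip(t[v,u,2].astype(float)-95,0,None)*((t[v,u,2]/t[v,u,0].astype(float))>.9)
```

>>> {"fn": "jog_arm", "kwargs": {
  "series": [
    [0.04, -0.06, 0, 0, 0, -0.047, 1],
    [0.04, -0.06, 0, 0, 0, -0.047, 1],
    [0.04, -0.06, 0, 0, 0, -0.047, 1],
    [0.04, -0.06, 0, 0, 0, -0.047, 1],
    [0.04, -0.06, 0, 0, 0, -0.047, 1],
    [0.04, -0.06, 0, 0, 0, -0.047, 1],
    [0.04, -0.06, 0, 0, 0, -0.047, 1],
    [0.04, -0.06, 0, 0, 0, -0.047, 1],
    [0.04, -0.06, 0, 0, 0, -0.047, 1],
    [0.04, -0.06, 0, 0, 0, -0.047, 1],
    [0.04, -0.06, 0, 0, 0, -0.047, 1],
    [0.04, -0.06, 0, 0, 0, -0.047, 1]
  ],
  "force": 30
}}

```text
clock: 1.1
tcp_pos: [368.7, 336.2, 239.1]
eef_rot: [-3.141, 0.0, 1.977]
force: [-0.5, 0.2, 0.4]
width: 85.3
grip_force: 0.0
```

>>> {"fn": "jog_arm", "kwargs": {
  "series": [
    [0.04, -0.06, 0, 0, 0, -0.047, 1],
    [0.04, -0.06, 0, 0, 0, -0.047, 1],
    [0.04, -0.06, 0, 0, 0, -0.047, 1],
    [0.04, -0.06, 0, 0, 0, -0.047, 1],
    [0.04, -0.06, 0, 0, 0, -0.047, 1],
    [0.04, -0.06, 0, 0, 0, -0.047, 1],
    [0, 0, 0, 0, 0, 0, 1],
    [0, 0, 0, 0, 0, 0, 1],
    [0, 0, 0, 0, 0, 0, 1]
  ]
}}

```text
clock: 1.85
tcp_pos: [463.7, 194.3, 238.9]
eef_rot: [-3.14, -0.0, 1.539]
force: [0.2, 0.0, -0.8]
width: 85.6
grip_force: 0.0
```

>>> {"fn": "jog_arm", "kwargs": {
  "series": [
    [0.004, -0.018, -0.05, 0, 0, 0, 1],
    [0, 0, -0.07, 0, 0, 0, 1],
    [0, 0, -0.08, 0, 0, 0, 1],
    [0, 0, -0.08, 0, 0, 0, 1],
    [0, 0, -0.07, 0, 0, 0, 1],
    [0, 0, -0.06, 0, 0, 0, 1],
    [0, 0, -0.05, 0, 0, 0, 1],
    [0, 0, -0.03, 0, 0, 0, 1],
    [0, 0, -0.01, 0, 0, 0, 1],
    [0, 0, 0, 0, 0, 0, 1],
    [0, 0, 0, 0, 0, 0, 1],
    [0, 0, 0, 0, 0, 0, 1]
  ]
}}

```text
clock: 2.85
tcp_pos: [466.4, 187.2, 40.2]
eef_rot: [3.14, -0.001, 1.539]
force: [0.9, 0.7, 0.0]
width: 85.3
grip_force: 0.0
```

```bash
python3 - <<'E'
from h import *
f=env.grab_frame("side");cv2.imwrite("pics/s2.png",cv2.resize(f[90:200,140:300][:,:,::-1],None,fx=4,fy=4))
E
```

```text
(no output)
```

View pics/s2.png

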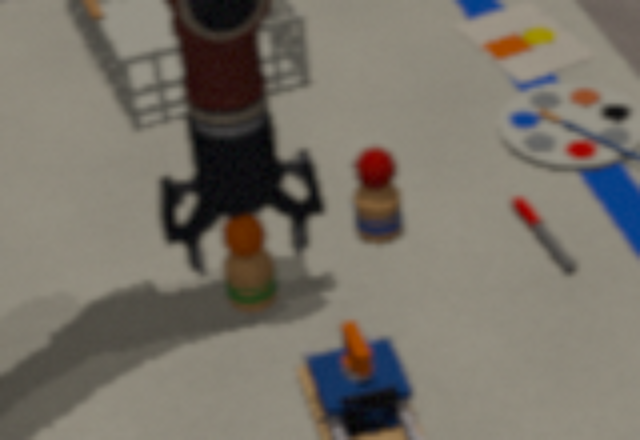

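The side crop shows the fingers straddling the orange doll with the palm clear of its head, so I'm closing.

>>> {"fn": "jog_arm", "kwargs": {
  "series": [
    [0, 0, -0.005, 0, 0, 0, 0.8],
    [0, 0, 0, 0, 0, 0, 0.65],
    [0, 0, 0, 0, 0, 0, 0.5],
    [0, 0, 0, 0, 0, 0, 0.4],
    [0, 0, 0, 0, 0, 0, 0.4],
    [0, 0, 0, 0, 0, 0, 0.4],
    [0, 0, 0, 0, 0, 0, 0.4],
    [0, 0, 0, 0, 0, 0, 0.4]
  ],
  "force": 30
}}

```text
clock: 3.57
tcp_pos: [465.8, 186.5, 37.7]
eef_rot: [-3.141, -0.0, 1.538]
force: [-1.1, -0.5, 5.4]
width: 46.4
grip_force: 30.8
```

>>> {"fn": "jog_arm", "kwargs": {
  "series": [
    [0, 0, 0.01, 0, 0, 0, 0.4],
    [0, 0, 0.02, 0, 0, 0, 0.4],
    [0, 0, 0.03, 0, 0, 0, 0.4],
    [0, 0, 0.05, 0, 0, 0, 0.4],
    [0, 0, 0.06, 0, 0, 0, 0.4],
    [0, 0, 0.06, 0, 0, 0, 0.4],
    [0, 0, 0.03, 0, 0, 0, 0.4],
    [0, 0, 0, 0, 0, 0, 0.4],
    [0, 0, 0, 0, 0, 0, 0.4]
  ]
}}

```text
clock: 4.32
tcp_pos: [466.1, 186.5, 141.8]
eef_rot: [3.14, -0.001, 1.538]
force: [-0.3, -0.1, -1.4]
width: 46.3
grip_force: 31.3
```

```bash
python3 - <<'E'
from h import *
f=env.grab_frame("side");cv2.imwrite("pics/s3.png",cv2.resize(f[50:200,140:300][:,:,::-1],None,fx=4,fy=4))
E
```

```text
(no output)
```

View pics/s3.png

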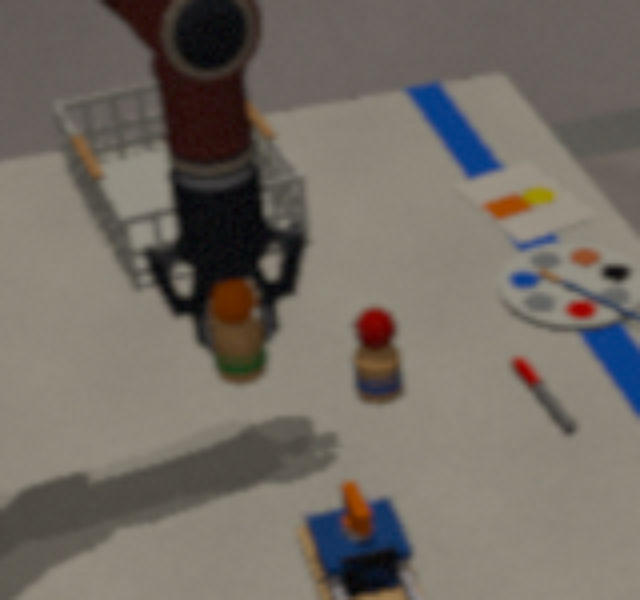

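The orange doll hangs upright in the fingers, so I'm carrying it over the rack.

>>> {"fn": "jog_arm", "kwargs": {
  "series": [
    [0, -0.03, 0.05, 0, 0, 0, 0.4],
    [0.01, -0.07, 0.05, 0, 0, 0, 0.4],
    [0.01, -0.08, 0, 0, 0, 0, 0.4],
    [0.01, -0.08, 0, 0, 0, 0, 0.4],
    [0.01, -0.08, 0, 0, 0, 0, 0.4],
    [0.01, -0.08, 0, 0, 0, 0, 0.4],
    [0.01, -0.08, 0, 0, 0, 0, 0.4],
    [0.01, -0.08, 0, 0, 0, 0, 0.4],
    [0.01, -0.08, 0, 0, 0, 0, 0.4],
    [0.01, -0.08, 0, 0, 0, 0, 0.4],
    [0.01, -0.08, 0, 0, 0, 0, 0.4],
    [0.011, -0.05, 0, 0, 0, 0, 0.4]
  ]
}}

```text
clock: 5.37
tcp_pos: [508.8, -165.9, 179.8]
eef_rot: [-3.138, 0.002, 1.533]
force: [0.9, 0.2, -0.3]
width: 46.5
grip_force: 31.5
```

>>> {"fn": "jog_arm", "kwargs": {
  "series": [
    [0, -0.03, 0, 0, 0, 0, 0.4],
    [0, -0.01, 0, 0, 0, 0, 0.4],
    [0, 0, 0, 0, 0, 0, 0.4],
    [0, 0, 0, 0, 0, 0, 0.4]
  ]
}}

```text
clock: 5.7
tcp_pos: [510.0, -175.5, 180.5]
eef_rot: [-3.14, -0.002, 1.54]
force: [0.6, 0.7, -0.4]
width: 46.7
grip_force: 31.5
```

>>> {"fn": "jog_arm", "kwargs": {
  "series": [
    [0.001, 0.004, -0.05, 0, 0, 0, 0.4],
    [0, 0, -0.07, 0, 0, 0, 0.4],
    [0, 0, -0.07, 0, 0, 0, 0.4],
    [0, 0, -0.05, 0, 0, 0, 0.4],
    [0, 0, -0.02, 0, 0, 0, 0.4],
    [0, 0, 0, 0, 0, 0, 0.4],
    [0, 0, 0, 0, 0, 0, 0.4],
    [0, 0, 0, 0, 0, 0, 0.4]
  ]
}}

```text
clock: 6.37
tcp_pos: [511.9, -175.8, 78.6]
eef_rot: [3.139, 0.001, 1.539]
force: [0.0, 0.5, -1.1]
width: 46.6
grip_force: 31.5
```

```bash
python3 - <<'E'
from h import *
f=env.grab_frame("side");cv2.imwrite("pics/s4.png",cv2.resize(f[150:270,170:300][:,:,::-1],None,fx=4.6,fy=4.6))
print(env.get_state()["tcp_pos"])
E
```

```text
[ 511.92400876 -176.05726019   78.79556462]
```

View pics/s4.png

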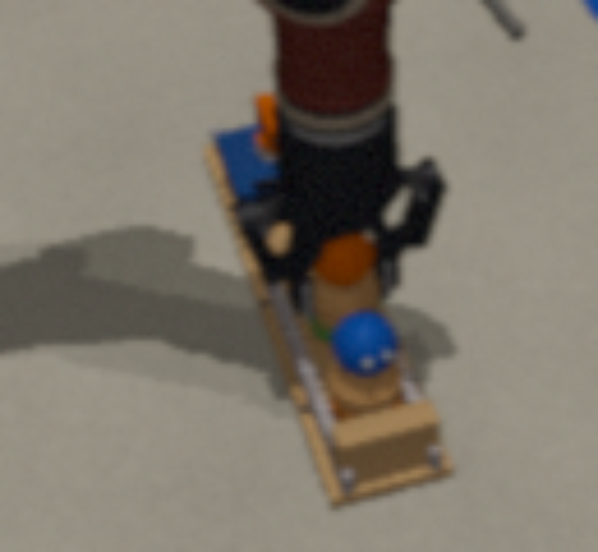

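The orange doll is centred over the channel beside blue, so I'm nudging it and lowering slowly.

>>> {"fn": "jog_arm", "kwargs": {
  "series": [
    [-0.003, 0.005, -0.015, 0, 0, 0, 0.4],
    [0, 0, -0.015, 0, 0, 0, 0.4],
    [0, 0, -0.01, 0, 0, 0, 0.4],
    [0, 0, -0.01, 0, 0, 0, 0.4],
    [0, 0, -0.008, 0, 0, 0, 0.4],
    [0, 0, 0, 0, 0, 0, 0.4],
    [0, 0, 0, 0, 0, 0, 0.4]
  ]
}}

```text
clock: 7.0
tcp_pos: [509.4, -174.1, 53.8]
eef_rot: [-3.141, -0.0, 1.538]
force: [-0.2, 0.3, -1.0]
width: 46.1
grip_force: 31.5
```

>>> {"fn": "jog_arm", "kwargs": {
  "series": [
    [0, 0, -0.005, 0, 0, 0, 0.4],
    [0, 0, -0.004, 0, 0, 0, 0.4],
    [0, 0, 0, 0, 0, 0, 0.4],
    [0, 0, 0, 0, 0, 0, 0.4]
  ]
}}

```text
clock: 7.33
tcp_pos: [509.5, -174.0, 50.5]
eef_rot: [-3.141, -0.0, 1.538]
force: [0.7, -0.9, -1.7]
width: 46.5
grip_force: 31.5
```

>>> {"fn": "jog_arm", "kwargs": {
  "series": [
    [0, 0, -0.003, 0, 0, 0, 0.4],
    [0, 0, 0, 0, 0, 0, 0.4],
    [0, 0, 0, 0, 0, 0, 0.58],
    [0, 0, 0, 0, 0, 0, 0.65],
    [0, 0, 0, 0, 0, 0, 0.75],
    [0, 0, 0, 0, 0, 0, 0.85],
    [0, 0, 0, 0, 0, 0, 0.85],
    [0, 0, 0, 0, 0, 0, 0.85]
  ]
}}

```text
clock: 8.0
tcp_pos: [509.5, -174.0, 49.2]
eef_rot: [-3.141, -0.0, 1.538]
force: [0.2, 0.0, -0.1]
width: 72.6
grip_force: 0.0
```

>>> {"fn": "jog_arm", "kwargs": {
  "series": [
    [0, 0, 0.01, 0, 0, 0, 0.9],
    [0, 0, 0.03, 0, 0, 0, 1],
    [0, 0, 0.05, 0, 0, 0, 1],
    [0, 0, 0.07, 0, 0, 0, 1],
    [0, 0, 0.08, 0, 0, 0, 1],
    [0, 0.02, 0.08, 0, 0, 0, 1],
    [0.02, 0.06, 0.06, 0, 0, 0, 1],
    [0.02, 0.08, 0.02, 0, 0, 0, 1],
    [0.02, 0.08, 0, 0, 0, 0, 1],
    [0.02, 0.08, 0, 0, 0, 0, 1],
    [0.02, 0.08, 0, 0, 0, 0, 1],
    [0.02, 0.08, 0, 0, 0, 0, 1]
  ]
}}

```text
clock: 9.0
tcp_pos: [557.6, 19.6, 209.8]
eef_rot: [3.141, -0.0, 1.538]
force: [-0.4, -0.5, -0.1]
width: 85.1
grip_force: 0.0
```

>>> {"fn": "jog_arm", "kwargs": {
  "series": [
    [0.02, 0.08, 0, 0, 0, 0, 1],
    [0.02, 0.08, 0, 0, 0, 0, 1],
    [0.02, 0.08, 0, 0, 0, 0, 1],
    [0.02, 0.08, 0, 0, 0, 0, 1],
    [0.02, 0.08, 0, 0, 0, 0, 1],
    [0.01, 0.08, 0, 0, 0, 0, 1],
    [0.01, 0.08, 0, 0, 0, 0, 1],
    [0.01, 0.05, 0, 0, 0, 0, 1],
    [0.005, 0.02, 0, 0, 0, 0, 1],
    [0, 0, 0, 0, 0, 0, 1],
    [0, 0, 0, 0, 0, 0, 1]
  ]
}}

```text
clock: 9.92
tcp_pos: [611.6, 268.2, 209.2]
eef_rot: [-3.141, 0.002, 1.537]
force: [-0.3, -0.9, 0.1]
width: 85.7
grip_force: 0.0
```

```bash
python3 - <<'E'
from h import *
t=env.grab_frame("top");cv2.imwrite("pics/t5.png",t[:,:,::-1])
for c,x,y,z in(("orange",301,226,88),("blue",321,226,88)):
    A,s=blob(t,c,x,y,r=12,smin=110 if c!="orange" else 150,vmin=25);p=plane("top",*A,z);print(c,A,s,p,p[0]-512.17-.0304*(p[1]+120))
print(env.get_state()["tcp_pos"])
E
```

```text
orange [299.14285714 224.83613445] [289 217  22  17 238] [ 509.89505196 -174.15717775   88.        ] -0.6285698325711004
blue [321.02293578 225.26146789] [313 218  17  16 218] [ 509.08041487 -227.43623963   88.        ] 0.17647655494736902
[611.82689384 267.01582538 209.43341104]
```

Orange now stands in the channel at (509.9,−174.2) and blue hasn't moved. Next is red.

>>> {"fn": "jog_arm", "kwargs": {
  "series": [
    [-0.002, -0.035, 0, 0, 0, 0, 1],
    [0, -0.02, -0.05, 0, 0, 0, 1],
    [0, 0, -0.07, 0, 0, 0, 1],
    [0, 0, -0.08, 0, 0, 0, 1],
    [0, 0, -0.08, 0, 0, 0, 1],
    [0, 0, -0.07, 0, 0, 0, 1],
    [0, 0, -0.05, 0, 0, 0, 1],
    [0, 0, -0.02, 0, 0, 0, 1],
    [0, 0, -0.005, 0, 0, 0, 1],
    [0, 0, 0, 0, 0, 0, 1],
    [0, 0, 0, 0, 0, 0, 1]
  ]
}}

```text
clock: 10.88
tcp_pos: [612.2, 247.3, 41.2]
eef_rot: [3.138, -0.001, 1.537]
force: [-0.0, -0.8, -0.7]
width: 85.6
grip_force: 0.0
```

```bash
python3 - <<'E'
from h import *
f=env.grab_frame("side");cv2.imwrite("pics/s6.png",cv2.resize(f[70:190,170:300][:,:,::-1],None,fx=4.6,fy=4.6))
E
```

```text
(no output)
```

View pics/s6.png

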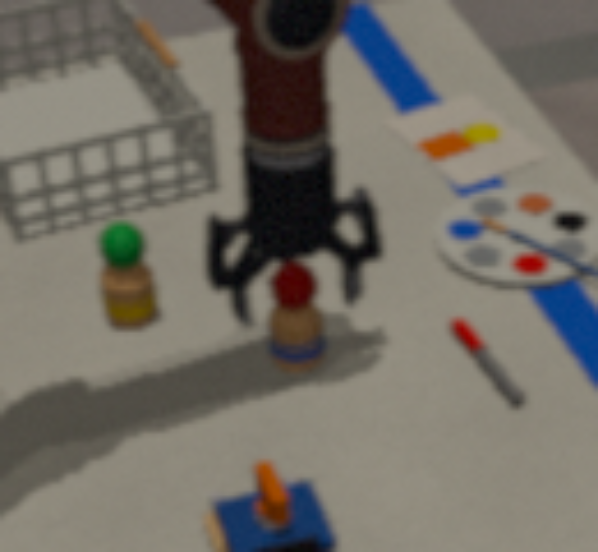

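The fingers straddle the red doll. I'm lowering 3 mm, moving 2 mm in −y, closing and lifting.

>>> {"fn": "jog_arm", "kwargs": {
  "series": [
    [-0.003, -0.005, -0.008, 0, 0, 0, 0.9],
    [0, 0, 0, 0, 0, 0, 0.75],
    [0, 0, 0, 0, 0, 0, 0.6],
    [0, 0, 0, 0, 0, 0, 0.5],
    [0, 0, 0, 0, 0, 0, 0.4],
    [0, 0, 0, 0, 0, 0, 0.4],
    [0, 0, 0, 0, 0, 0, 0.4],
    [0, 0, 0, 0, 0, 0, 0.4]
  ],
  "force": 30
}}

```text
clock: 11.6
tcp_pos: [609.7, 246.1, 36.8]
eef_rot: [3.141, -0.0, 1.538]
force: [-1.5, -0.7, 5.2]
width: 46.3
grip_force: 31.2
```

>>> {"fn": "jog_arm", "kwargs": {
  "series": [
    [0, 0, 0.01, 0, 0, 0, 0.4],
    [0, 0, 0.02, 0, 0, 0, 0.4],
    [0, 0, 0.04, 0, 0, 0, 0.4],
    [0, 0, 0.06, 0, 0, 0, 0.4],
    [0, 0, 0.07, 0, 0, 0, 0.4],
    [0, 0, 0.07, 0, 0, 0, 0.4],
    [0, 0, 0.06, 0, 0, 0, 0.4],
    [0, 0, 0.02, 0, 0, 0, 0.4],
    [0, 0, 0, 0, 0, 0, 0.4],
    [0, 0, 0, 0, 0, 0, 0.4]
  ]
}}

```text
clock: 12.43
tcp_pos: [608.9, 246.0, 175.3]
eef_rot: [-3.14, 0.0, 1.538]
force: [-0.2, 0.1, -2.2]
width: 46.7
grip_force: 31.1
```

>>> {"fn": "jog_arm", "kwargs": {
  "series": [
    [-0.01, -0.03, 0, 0, 0, 0, 0.4],
    [-0.02, -0.06, 0, 0, 0, 0, 0.4],
    [-0.02, -0.08, 0, 0, 0, 0, 0.4],
    [-0.02, -0.08, 0, 0, 0, 0, 0.4],
    [-0.02, -0.08, 0, 0, 0, 0, 0.4],
    [-0.02, -0.08, 0, 0, 0, 0, 0.4],
    [-0.02, -0.08, 0, 0, 0, 0, 0.4],
    [-0.02, -0.08, 0, 0, 0, 0, 0.4],
    [-0.02, -0.08, 0, 0, 0, 0, 0.4],
    [-0.02, -0.08, 0, 0, 0, 0, 0.4],
    [-0.02, -0.08, 0, 0, 0, 0, 0.4],
    [-0.02, -0.06, 0, 0, 0, 0, 0.4]
  ]
}}

```text
clock: 13.43
tcp_pos: [515.3, -104.9, 174.1]
eef_rot: [-3.137, 0.001, 1.535]
force: [-0.1, -0.3, -0.8]
width: 46.6
grip_force: 31.1
```

>>> {"fn": "jog_arm", "kwargs": {
  "series": [
    [-0.012, -0.035, 0, 0, 0, 0, 0.4],
    [0, -0.008, -0.03, 0, 0, 0, 0.4],
    [0, 0, -0.06, 0, 0, 0, 0.4],
    [0, 0, -0.07, 0, 0, 0, 0.4],
    [0, 0, -0.06, 0, 0, 0, 0.4],
    [0, 0, -0.02, 0, 0, 0, 0.4],
    [0, 0, 0, 0, 0, 0, 0.4],
    [0, 0, 0, 0, 0, 0, 0.4],
    [0, 0, 0, 0, 0, 0, 0.4]
  ]
}}

```text
clock: 14.18
tcp_pos: [513.4, -119.5, 80.8]
eef_rot: [3.14, 0.001, 1.538]
force: [-0.4, -0.4, -1.3]
width: 46.4
grip_force: 31.3
```

```bash
python3 - <<'E'
from h import *
for _ in range(4): env.grab_frame("side");print(env.get_state()["tcp_pos"],env.get_state()["force"])
E
```

```text
[ 513.64715321 -119.48051745   81.20499342] [ 1.07129209 -0.63890816 -0.91227239]
[ 513.68734575 -119.43439813   81.34855451] [ 0.36953201  0.84894641 -0.83875217]
[ 513.61422901 -119.37519129   81.30862638] [ 0.17380799 -0.86203017 -1.38481088]
[ 513.47682922 -119.31537879   81.21424113] [-0.01533054 -0.46711243 -0.62003607]
```

>>> {"fn": "jog_arm", "kwargs": {
  "series": [
    [-0.004, 0, -0.015, 0, 0, 0, 0.4],
    [0, 0, -0.018, 0, 0, 0, 0.4],
    [0, 0, -0.015, 0, 0, 0, 0.4],
    [0, 0, -0.012, 0, 0, 0, 0.4],
    [0, 0, -0.01, 0, 0, 0, 0.4],
    [0, 0, 0, 0, 0, 0, 0.4],
    [0, 0, 0, 0, 0, 0, 0.4]
  ]
}}

```text
clock: 14.97
tcp_pos: [511.0, -119.2, 51.7]
eef_rot: [-3.141, -0.0, 1.538]
force: [-0.8, 0.4, -1.5]
width: 46.3
grip_force: 31.3
```

>>> {"fn": "jog_arm", "kwargs": {
  "series": [
    [0, 0, -0.004, 0, 0, 0, 0.4],
    [0, 0, -0.003, 0, 0, 0, 0.4],
    [0, 0, 0, 0, 0, 0, 0.4],
    [0, 0, 0, 0, 0, 0, 0.58],
    [0, 0, 0, 0, 0, 0, 0.65],
    [0, 0, 0, 0, 0, 0, 0.75],
    [0, 0, 0, 0, 0, 0, 0.85],
    [0, 0, 0, 0, 0, 0, 0.85],
    [0, 0, 0, 0, 0, 0, 0.85]
  ]
}}

```text
clock: 15.72
tcp_pos: [511.2, -119.2, 49.4]
eef_rot: [3.141, -0.0, 1.538]
force: [-0.3, -0.6, -0.9]
width: 72.6
grip_force: 0.0
```

>>> {"fn": "jog_arm", "kwargs": {
  "series": [
    [0, 0, 0.01, 0, 0, 0, 0.9],
    [0, 0, 0.03, 0, 0, 0, 1],
    [0, 0, 0.05, 0, 0, 0, 1],
    [0, 0, 0.07, 0, 0, 0, 1],
    [0, 0, 0.08, 0, 0, 0, 1],
    [0, 0.02, 0.08, 0, 0, 0, 1],
    [0, 0.06, 0.03, 0, 0, 0, 1],
    [0, 0.08, 0, 0, 0, 0, 1],
    [0, 0.08, 0, 0, 0, 0, 0.9],
    [0, 0.08, 0, 0, 0, 0, 0.8],
    [0, 0.08, 0, 0, 0, 0, 0.7],
    [0, 0.08, 0, 0, 0, 0, 0.6]
  ]
}}

```text
clock: 16.72
tcp_pos: [510.8, 74.3, 189.7]
eef_rot: [3.141, -0.0, 1.538]
force: [-0.1, 0.8, -0.3]
width: 51.3
grip_force: 0.0
```

>>> {"fn": "jog_arm", "kwargs": {
  "series": [
    [0, 0.05, 0, 0, 0, 0, 0.6],
    [0, 0.03, 0, 0, 0, 0, 0.6],
    [0, 0, 0, 0, 0, 0, 0.6],
    [0, 0, 0, 0, 0, 0, 0.6]
  ]
}}

```text
clock: 17.05
tcp_pos: [511.1, 103.9, 189.4]
eef_rot: [3.142, 0.001, 1.538]
force: [1.1, -0.5, -0.4]
width: 51.1
grip_force: 0.0
```

```bash
python3 - <<'E'
from h import *
t=env.grab_frame("top");cv2.imwrite("pics/t7.png",cv2.resize(t[150:290,60:360][:,:,::-1],None,fx=2.6,fy=2.6))
for c,x,y,z in(("red",277,224,88),("orange",301,225,88),("blue",321,226,88),("green",85,233,76)):
    A,s=blob(t,c,x,y,r=11,smin=110 if c!="orange" else 150,vmin=25);p=plane("top",*A,z);print(c,A,s,p,p[0]-512.17-.0304*(p[1]+120))
print(env.get_state()["tcp_pos"],env.get_state()["clock"])
E
```

```text
red [277.06944444 223.87037037] [269 216  17  17 216] [ 512.02639561 -120.35097288   88.        ] -0.13293481787332062
orange [299.37603306 224.69008264] [290 217  21  17 242] [ 510.25316942 -174.73154509   88.        ] -0.2529916103187275
blue [320.91121495 225.22429907] [313 218  17  16 214] [ 509.16975151 -227.16672543   88.        ] 0.2576199613099801Traceback (most recent call last):
  File "<stdin>", line 4, in <module>
  File "h.py", line 18, in blob
    n,l,s,ce=cv2.connectedComponentsWithStats(m);i=1+np.argmax(s[1:,4]);return ce[i],s[i]
                                                     ~~~~~~~~~^^^^^^^^^
    return _wrapfunc(a, 'argmax', axis=axis, out=out, **kwds)
    return bound(*args, **kwds)
ValueError: attempt to get argmax of an empty sequence
```

View pics/t7.png

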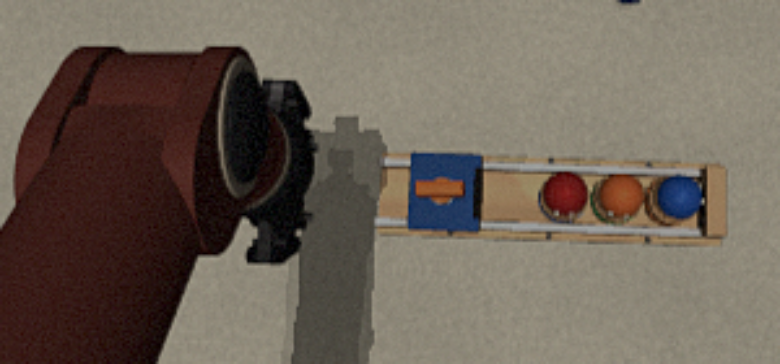

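Red, orange and blue stand in the channel, each within 0.3 mm of the centre line. Next is the knob at about (515.7,−2).

>>> {"fn": "jog_arm", "kwargs": {
  "series": [
    [0, -0.04, 0, 0, 0, 0, 0.6],
    [0.004, -0.07, 0, 0, 0, 0, 0.6],
    [0.004, -0.08, 0, 0, 0, 0, 0.6],
    [0.004, -0.05, 0, 0, 0, 0, 0.6],
    [0, -0.025, 0, 0, 0, 0, 0.6],
    [0, 0, -0.04, 0, 0, 0, 0.6],
    [0, 0, -0.06, 0, 0, 0, 0.6],
    [0, 0, -0.07, 0, 0, 0, 0.6],
    [0, 0, -0.06, 0, 0, 0, 0.6],
    [0, 0, -0.04, 0, 0, 0, 0.6],
    [0, 0, -0.015, 0, 0, 0, 0.6],
    [0, 0, 0, 0, 0, 0, 0.6]
  ]
}}

```text
clock: 18.1
tcp_pos: [514.9, -1.8, 74.1]
eef_rot: [-3.138, 0.0, 1.537]
force: [-0.5, 0.4, -0.1]
width: 51.2
grip_force: 0.0
```

>>> {"fn": "jog_arm", "kwargs": {
  "series": [
    [0, 0, 0, 0, 0, 0, 0.6],
    [0, 0, 0, 0, 0, 0, 0.6],
    [0, 0, 0, 0, 0, 0, 0.6]
  ]
}}

```text
clock: 18.35
tcp_pos: [516.9, -1.3, 76.5]
eef_rot: [3.139, -0.0, 1.538]
force: [0.3, -0.7, -0.3]
width: 51.4
grip_force: 0.0
```

```bash
python3 - <<'E'
from h import *
f=env.grab_frame("side");cv2.imwrite("pics/s8.png",cv2.resize(f[130:250,170:300][:,:,::-1],None,fx=4.6,fy=4.6))
E
```

```text
(no output)
```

View pics/s8.png

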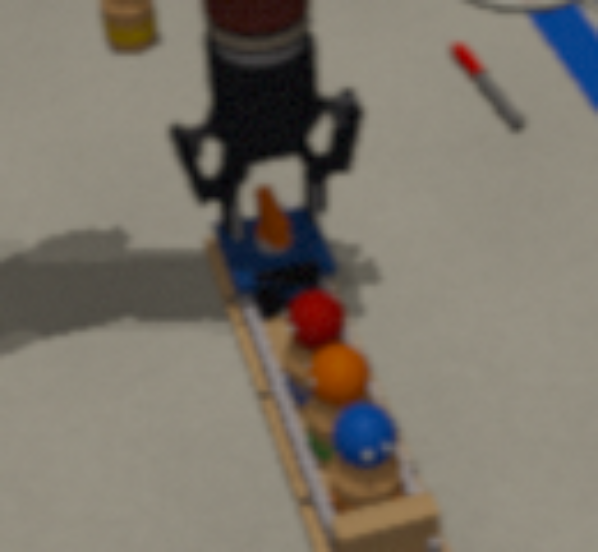

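The fingers straddle the knob bar and all three dolls stand. I'm lowering 3 mm and closing.

>>> {"fn": "jog_arm", "kwargs": {
  "series": [
    [-0.003, 0, -0.008, 0, 0, 0, 0.45],
    [0, 0, 0, 0, 0, 0, 0.3],
    [0, 0, 0, 0, 0, 0, 0.1],
    [0, 0, 0, 0, 0, 0, 0],
    [0, 0, 0, 0, 0, 0, 0],
    [0, 0, 0, 0, 0, 0, 0],
    [0, 0, 0, 0, 0, 0, 0],
    [0, 0, 0, 0, 0, 0, 0]
  ],
  "force": 50
}}

```text
clock: 19.07
tcp_pos: [515.2, -1.1, 72.3]
eef_rot: [3.141, -0.0, 1.538]
force: [0.9, -0.3, 2.6]
width: 13.6
grip_force: 49.9
```

>>> {"fn": "jog_arm", "kwargs": {
  "series": [
    [0, 0, 0, 0, 0, 0.04, 0],
    [0, 0, 0, 0, 0, 0.07, 0],
    [0, 0, 0, 0, 0, 0.07, 0],
    [0, 0, 0, 0, 0, 0.07, 0],
    [0, 0, 0, 0, 0, 0.07, 0],
    [0, 0, 0, 0, 0, 0.07, 0],
    [0, 0, 0, 0, 0, 0.07, 0],
    [0, 0, 0, 0, 0, 0.07, 0],
    [0, 0, 0, 0, 0, 0.07, 0],
    [0, 0, 0, 0, 0, 0.07, 0],
    [0, 0, 0, 0, 0, 0.07, 0],
    [0, 0, 0, 0, 0, 0.06, 0]
  ]
}}

```text
clock: 20.07
tcp_pos: [514.9, -1.4, 72.1]
eef_rot: [3.141, 0.0, 2.798]
force: [1.6, 0.1, 0.2]
width: 13.1
grip_force: 49.0
```

>>> {"fn": "jog_arm", "kwargs": {
  "series": [
    [0, 0, 0, 0, 0, 0.02, 0],
    [0, 0, 0, 0, 0, 0, 0],
    [0, 0, 0, 0, 0, 0, 0]
  ]
}}

```text
clock: 20.32
tcp_pos: [514.9, -1.5, 72.1]
eef_rot: [-3.141, 0.0, 2.825]
force: [0.8, -0.5, 0.4]
width: 13.2
grip_force: 49.3
```

>>> {"fn": "jog_arm", "kwargs": {
  "series": [
    [0, -0.01, 0, 0, 0, 0, 0],
    [-0.001, -0.015, 0, 0, 0, 0, 0],
    [0, -0.015, 0, 0, 0, 0, 0],
    [-0.001, -0.015, 0, 0, 0, 0, 0],
    [0, -0.015, 0, 0, 0, 0, 0],
    [-0.001, -0.015, 0, 0, 0, 0, 0],
    [0, -0.015, 0, 0, 0, 0, 0],
    [-0.001, -0.015, 0, 0, 0, 0, 0],
    [0, -0.01, 0, 0, 0, 0, 0],
    [0, -0.005, 0, 0, 0, 0, 0],
    [0, 0, 0, 0, 0, 0, 0]
  ]
}}

```text
clock: 21.23
tcp_pos: [513.3, -54.6, 72.1]
eef_rot: [-3.141, 0.001, 2.825]
force: [2.2, -1.8, -1.8]
width: 13.2
grip_force: 48.9
```

>>> {"fn": "jog_arm", "kwargs": {
  "series": [
    [0, -0.005, 0, 0, 0, 0, 0],
    [0, -0.005, 0, 0, 0, 0, 0],
    [0, -0.006, 0, 0, 0, 0, 0],
    [-0.001, -0.006, 0, 0, 0, 0, 0],
    [0, -0.006, 0, 0, 0, 0, 0],
    [0, -0.006, 0, 0, 0, 0, 0],
    [0, -0.006, 0, 0, 0, 0, 0],
    [0, 0, 0, 0, 0, 0, 0]
  ]
}}

```text
clock: 21.9
tcp_pos: [512.9, -69.8, 72.1]
eef_rot: [-3.141, 0.0, 2.826]
force: [2.4, 1.8, -1.6]
width: 13.2
grip_force: 48.8
```

>>> {"fn": "jog_arm", "kwargs": {
  "series": [
    [0, -0.005, 0, 0, 0, 0, 0],
    [0, -0.005, 0, 0, 0, 0, 0],
    [0, -0.005, 0, 0, 0, 0, 0],
    [0, -0.004, 0, 0, 0, 0, 0],
    [-0.001, -0.004, 0, 0, 0, 0, 0],
    [0, 0, 0, 0, 0, 0, 0]
  ]
}}

```text
clock: 22.4
tcp_pos: [512.6, -78.3, 72.1]
eef_rot: [3.141, 0.0, 2.826]
force: [3.6, 4.0, -2.2]
width: 13.4
grip_force: 48.8
```

>>> {"fn": "jog_arm", "kwargs": {
  "series": [
    [0, -0.003, 0, 0, 0, 0, 0],
    [0, -0.003, 0, 0, 0, 0, 0],
    [0, 0, 0, 0, 0, 0, 0]
  ]
}}

```text
clock: 22.65
tcp_pos: [512.6, -78.5, 72.1]
eef_rot: [3.139, -0.001, 2.827]
force: [3.4, 7.6, -0.9]
width: 13.1
grip_force: 49.0
```

```bash
python3 - <<'E'
from h import *
print(plane("top",331.4,224,58))
t=env.grab_frame("top");f=env.grab_frame("side")
a=cv2.resize(t[190:260,220:350][:,:,::-1],None,fx=5,fy=5);b=cv2.resize(f[170:270,190:290][:,:,::-1],None,fx=3.5,fy=3.5)
cv2.imwrite("pics/x9.png",np.hstack([cv2.resize(b,(350,350)),cv2.resize(a,(450,350))]))
for c,x,y in(("red",285,224),("orange",304,225),("blue",323,226)):
    A,s=blob(t,c,x,y,r=11,smin=110 if c!="orange" else 150,vmin=25);p=plane("top",*A,88);print(c,A,s,p,p[0]-512.17-.0304*(p[1]+120))
print(env.get_state()["tcp_pos"],env.get_state()["force"])
E
```

```text
[ 514.75941501 -259.0509961    58.        ]
red [283.88571429 224.44761905] [275 213  19  22 210] [ 510.68771181 -136.97002048   88.        ] -0.9663995659979583
orange [304.60869565 225.47826087] [296 217  18  18 230] [ 508.38682649 -187.44704183   88.        ] -1.7327834388705172
blue [324.01357466 225.39819005] [316 218  17  16 221] [ 508.7779026  -234.70807386   88.        ] 0.09502804808216947
[512.55703098 -78.479078    72.07890371] [ 3.2323543   7.23713386 -1.48354233]
```

View pics/x9.png

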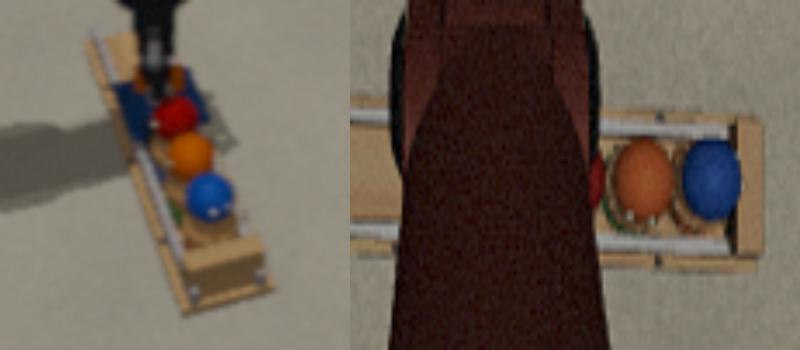

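Blue is against the plate at −258.7 versus −259, and the row is tight with 7 N resisting. The stop is snug and the dolls are upright, so I'm tightening.

>>> {"fn": "jog_arm", "kwargs": {
  "series": [
    [0, -0.002, 0, 0, 0, -0.04, 0],
    [0, 0, 0, 0, 0, -0.07, 0],
    [0, 0, 0, 0, 0, -0.07, 0],
    [0, 0, 0, 0, 0, -0.07, 0],
    [0, 0, 0, 0, 0, -0.07, 0],
    [0, 0, 0, 0, 0, -0.07, 0],
    [0, 0, 0, 0, 0, -0.07, 0],
    [0, 0, 0, 0, 0, -0.07, 0],
    [0, 0, 0, 0, 0, -0.07, 0],
    [0, 0, 0, 0, 0, -0.07, 0],
    [0, 0, 0, 0, 0, -0.07, 0],
    [0, 0, 0, 0, 0, -0.06, 0]
  ]
}}

```text
clock: 23.75
tcp_pos: [512.9, -78.4, 72.4]
eef_rot: [-3.141, -0.004, 1.568]
force: [4.2, 7.6, -0.1]
width: 13.6
grip_force: 49.5
```

>>> {"fn": "jog_arm", "kwargs": {
  "series": [
    [0, 0, 0, 0, 0, -0.03, 0],
    [0, 0, 0, 0, 0, -0.01, 0],
    [0, 0, 0, 0, 0, 0, 0],
    [0, 0, 0, 0, 0, 0, 0]
  ]
}}

```text
clock: 24.08
tcp_pos: [512.9, -78.4, 72.4]
eef_rot: [-3.141, -0.004, 1.513]
force: [4.6, 7.3, 0.4]
width: 13.3
grip_force: 51.4
```

>>> {"fn": "jog_arm", "kwargs": {
  "series": [
    [0, 0.003, 0, 0, 0, 0.01, 0],
    [0.003, 0.003, 0, 0, 0, 0, 0],
    [0, 0, 0, 0, 0, 0, 0.2],
    [0, 0, 0, 0, 0, 0, 0.35],
    [0, 0, 0, 0, 0, 0, 0.5],
    [0, 0, 0, 0, 0, 0, 0.5],
    [0, 0, 0.02, 0, 0, 0, 0.5],
    [0, 0, 0.05, 0, 0, 0, 0.5],
    [0, 0, 0.07, 0, 0, 0, 0.5],
    [0, 0, 0.08, 0, 0, 0, 0.5],
    [0, 0.03, 0.07, 0, 0, 0, 0.5],
    [0, 0.06, 0.03, 0, 0, 0, 0.5]
  ]
}}

```text
clock: 25.08
tcp_pos: [515.1, -47.7, 204.7]
eef_rot: [3.134, 0.003, 1.514]
force: [0.8, 0.5, -0.6]
width: 42.5
grip_force: 0.0
```

>>> {"fn": "jog_arm", "kwargs": {
  "series": [
    [0, 0.08, 0, 0, 0, 0, 0.5],
    [0, 0.08, 0, 0, 0, 0, 0.5],
    [0, 0.08, 0, 0, 0, 0, 0.5],
    [0, 0.08, 0, 0, 0, 0, 0.5],
    [0, 0.06, 0, 0, 0, 0, 0.5],
    [0, 0.03, 0, 0, 0, 0, 0.5],
    [0, 0, 0, 0, 0, 0, 0.5],
    [0, 0, 0, 0, 0, 0, 0.5]
  ]
}}

```text
clock: 25.75
tcp_pos: [513.5, 119.6, 200.3]
eef_rot: [-3.142, 0.001, 1.522]
force: [0.5, 0.2, 0.6]
width: 42.7
grip_force: 0.0
```

```bash
python3 - <<'E'
from h import *
t=env.grab_frame("top");h=cv2.cvtColor(t,cv2.COLOR_RGB2HSV);f=env.grab_frame("side")
cv2.imwrite("pics/x10.png",np.hstack([cv2.resize(f[110:270,170:290][:,:,::-1],(300,400)),cv2.resize(t[190:260,230:350][:,:,::-1],(490,400))]))
m=cv2.inRange(h[205:242,235:275],(3,130,50),(16,255,255));n,l,s,ce=cv2.connectedComponentsWithStats(m);i=1+np.argmax(s[1:,4]);q=ce[i]+[235,205]
r=cv2.minAreaRect(cv2.findNonZero((l==i).astype(np.uint8)));print("knob",q,s[i],plane("top",*q,94).round(1),r)
for c,x,y in(("red",285,224),("orange",304,225),("blue",323,226)):
    A,s=blob(t,c,x,y,r=9,smin=110 if c!="orange" else 150,vmin=25);p=plane("top",*A,88);print(c,A,p,p[0]-512.17-.0304*(p[1]+120))
print(env.get_state()["tcp_pos"],env.get_state()["clock"])
E
```

```text
knob [260.15447154 223.60162602] [ 16  15  19   9 123] [512. -79.  94.] ((25.0, 19.0), (8.0, 18.0), 90.0)
red [284.93518519 224.69444444] [ 510.09681241 -139.52382546   88.        ] -1.4796632947736397
orange [304.35       225.26363636] [ 508.90664871 -186.82703986   88.        ] -1.2318092797027709
blue [323.78037383 225.45794393] [ 508.63014401 -234.13608416   88.        ] -0.07011903563249078
[513.67254139 117.88181456 200.34230692] 25.85
```

View pics/x10.png

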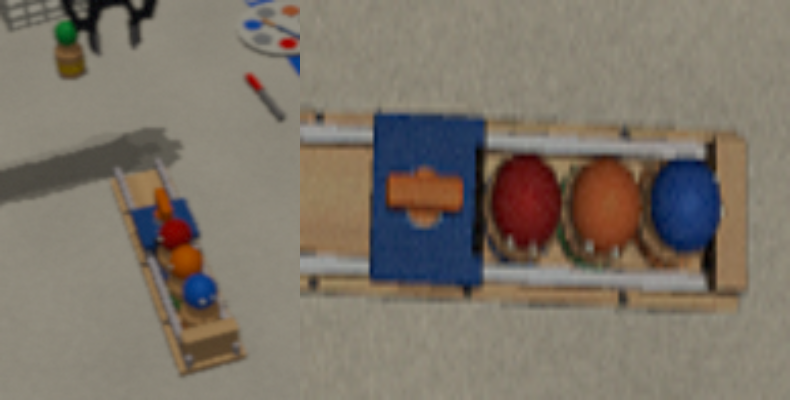

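The knob bar is in line with the channel, the three dolls touch upright between stop and plate, and green is standing untouched. I'm handing in.

```bash
python3 -c "
from station import env
print(env.close_job())"
```

```text
the job is handed in; nothing more can be done
None
```

I handed in the job at about 26 s: red and orange stand with blue in the channel, the stop is snug and the knob tight, and green looked untouched; the hand-in gave no verdict.

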